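# Lock and hold the spring lid of a spice mill

### The arm

A 6-joint arm with a two-finger parallel gripper is mounted at the origin on the work surface. World frame = base frame: x ahead of the robot, y to its left, z up, the work surface at z = 0. Lengths are in m, angles in rad, forces in N, time in s.
With the tool pointing down it reaches from about 0.375 to 0.9 m from the base axis. Payload 3.1 kg.
Tool frame: the origin (TCP) lies at the centre of the arm's flange, where the gripper is bolted on; the fingertips stand 173 mm ahead of it and the grasp point (between the pads) lies 155 mm ahead of it; z points along the fingers, x is the direction in which the jaws open and shut, and the axes are right-handed (so a half turn about z gives the same grasp; the last joint's range is limited). The gripper opens to 85 mm and grips with 20 to 120 N. Pads are 22 mm wide; open, the fingers measure 114 mm over their backs; the gripper's body (76 mm by 85 mm) begins 54 mm behind the grasp point. The pads swing forward as they close: fully open they stand 13 mm farther back than shut.
Start: joints at [0.981, 0.527, 1.433, -0, 1.181, -0.178], TCP at [0.25, 0.573, 0.405] pointing down, gripper open.
Joint ranges: [-3.08, 3.08], [-0.75, 2.2], [0.22, 2.44], [-1.43, 4.57], [0, 2.65], [-2.85, 2.85]. Speed limits (rad/s): [2.79, 2.79, 3.14, 3.14, 3.14, 3.14].

### API

Orientations are given as a unit quaternion [x, y, z, w].
In Python, from station import manip gives the robot as it stands.
- The arm moves only by the shell command python3 -m jog 'ROWS' [OPENING] [FORCE]. ROWS is JSON, a list that holds one entry, the list of rows, each a list of 4 numbers: the shift along the world's x, y, z in mm, then the turn about the world's z in degrees. A call has exactly 8 rows; each row shifts and turns the commanded pose from where the row before left it; what a row does not reach is not made up. A row lasts 1/8 s, in which the tool goes at most 62.5 mm and 10.7 degrees, less where a joint would pass 70% of its speed; a pose out of reach is approached as far as the arm can. A call is refused whole if a number of a shift passes 62.5 or a number of a turn 10.7, either way. A call with a gripper value outside its range is refused whole. OPENING is the opening in per cent of the stroke, from 0 (shut) to 100 (fully open), set as the call begins (- or left out, the last holds). The fingers move at their own pace and stop on an object; FORCE is the grip in N (left out, the last holds). Time passes only in rows, so rows that do not move let the fingers close, or fill a call up. It gives the time, the measured TCP pose, the force and the opening at its end, in the units of the state.
- manip.sense(): the state, without advancing time (a new reading comes with each control period).
- manip.snapshot(name): name is "scene" or "top"; returns the picture (480x640x3 uint8, red, green, blue); there is no depth.
- manip.camera_info(name): a dict with "fx", "fy", "cx", "cy" (pixels), "R" (3x3) and "t" (3): a world point X has camera coordinates R X + t. Camera axes: x right, y down, z forward; pixel columns grow to the right and rows downward; lengths in m; the calibration is good to about 2 mm. A picture is of the moment at which its call begins. camera_info takes no time and is no camera call.
- manip.sign_off(): hands the job in, once; it reports no verdict.
The state is a dict: "t": time; "q": joint angles; "qd": joint speeds; "tau": joint torques, N m; "tcp_pos": TCP position; "tool_rot": TCP orientation; "force": force on the tool from outside, world axes, zero at the start; "ft_torque": the same for the moment, N m; "finger_gap": opening from 0.0 (shut) to 1.0 (fully open).
Only numpy, scipy, OpenCV 4.12 (cv2) and the standard library are available. Lean on these libraries where they do the work, as an engineer would, in place of code of your own. Each camera call takes 0.05 s, during which the arm holds its last target. There are 200 camera calls.

### The job

Pick the lid up off the cork trivet by its grip bar and fit it on the spice mill with the bar in line with the two slots in the rim. Push it down against the spring until its flange is flush on the rim, then twist it clockwise (seen from above) about a quarter turn to its stop. The mill runs only while the lid is held, so finish still gripping it, pressed flush and turned to the stop; do not disturb the jar, the bottle or the carton.

Things in the scene. Friction and masses are not known exactly. Their poses are not given: they have to be found in the camera images.
- lid: Grey round lid, 0.1 to 0.2 kg, upright on the trivet. Origin: centre of its flange's underside, z up. Flange 90 mm wide, 5 mm thick. Below it a round plug 56 mm wide down to z -23 mm, the last 9 mm tapering to 38 mm. Two lugs on the plug along +x and -x, in line with the grip bar: 14 mm wide, reaching 38 mm from the axis, z -9 to -15 mm. Half a turn makes no difference.
- lid_grip (a point): Point to grip on the lid's upright wooden bar (66 mm long along lid x, 20 mm wide, 42 mm tall, standing on the flange): on the lid's axis, 33 mm above the flange's underside, 14 mm below the bar's top. Axes as the lid's.
- mill: White round spice mill fixed to the counter, 100 mm tall, 120 mm across the foot, with a flat metal rim and a small grey rib outside at each slot. Origin: centre of its underside. Its x axis is the line of the two slots. Under the 6 mm thick rim lip the lid's lugs can turn, clockwise only, once pushed in. A locked lid that is not pressed down rises 3 mm.
- mill_mouth (a point): Centre of the mill's mouth at rim height (100 mm above the counter); z up, x along the line of the slots. The mouth is a 61 mm round opening with two slots for the lid's lugs, along +x and -x, 22 mm wide, reaching 40 mm from the axis. The lid's origin comes to this point when it is flush.
- plunger (a joint): Spring plate (32 mm wide) in the middle of the mouth, pushed down by the lid's nose: value in m, 0 at rest with its top 10 mm below the rim, 0.013 when the lid is flush. It pushes up with 4 N when first touched (flange 13 mm above the rim) and about 11 N when the lid is flush.
- trigger (a joint): Spring rotary switch inside the mill, pushed round by the lugs: 0 rad at rest, grows as the lid turns clockwise seen from above, stop at 1.2. From the bar in line with the slots there is 0.14 rad free play, so the lid turns 1.34 rad in all. It springs back with 0.12 N m at 0 and 0.26 N m at the stop.
- trivet: Round cork trivet, 150 mm across, 8 mm thick, fixed on the counter; origin: centre of its underside. The lid starts at its middle.
- soap: Bystander: green dish-soap bottle, 64 mm across, 190 mm tall; origin: centre of its underside.
- jar: Bystander: glass storage jar with a wooden lid, 84 mm across, 120 mm tall; origin: centre of its underside.
- carton: Bystander: small cardboard carton lying flat, 60 x 100 x 45 mm; origin: centre of its underside.
Not all that is in view belongs to the job. What is shaped like the lid but black, purple or turquoise is not meant.

How it is judged:
By the outcome, as a careful person would: the job done as asked, in the order asked, and still so for the second after the job is handed in, while the arm keeps its last pose, push and grip.
It also fails if it takes over 45 s, if anything falls off the work surface, if the arm or the gripper's body presses on something with over 40 N, if the wrist force passes 120 N, or if a joint passes its speed limit or range.

## Working session

There is one attempt and no reset: what is moved stays moved. The work goes in short steps, Python scripts to look and compute and a shell command to move; the robot and the scene stay as the last step left them, time stands still between calls to the robot, and variables do not carry over. Pictures are saved under pics/ and viewed, about 8 in all and at most 12, crops included, and the job is handed in when it is done.

```bash
mkdir -p pics
python3 - <<'E'
from station import manip
import cv2,numpy as np
for n in("scene","top"):
    im=manip.snapshot(n); cv2.imwrite(f"pics/{n}0.png",im[:,:,::-1]); c=manip.camera_info(n); print(n,{k:np.round(v,4).tolist() for k,v in c.items()})
s=manip.sense();print({k:np.round(v,3).tolist() for k,v in s.items()})
a=cv2.imread("pics/scene0.png");b=cv2.imread("pics/top0.png")
E
```

```text
scene {'fx': 478.7609, 'fy': 478.7609, 'cx': 312.3557, 'cy': 238.3652, 'R': [[-0.5389, 0.8423, -0.0089], [0.6968, 0.4398, -0.5667], [-0.4734, -0.3116, -0.8239]], 't': [0.3068, -0.3611, 1.4954]}
top {'fx': 501.617, 'fy': 501.617, 'cx': 315.9434, 'cy': 243.2275, 'R': [[-0.1115, -0.9938, -0.0036], [-0.9726, 0.1098, -0.2049], [0.204, -0.0194, -0.9788]], 't': [0.0547, 0.5676, 1.1287]}
{'t': 0.1, 'q': [0.98, 0.528, 1.434, 0.0, 1.181, -0.179], 'qd': [0.001, -0.004, -0.004, 0.002, -0.0, 0.001], 'tau': [-0.0, -44.33, -17.859, -0.0, 0.004, -0.0], 'tcp_pos': [0.25, 0.573, 0.404], 'tool_rot': [0.837, 0.548, -0.001, 0.0], 'force': [0.359, 0.534, 0.864], 'ft_torque': [0.01, 0.01, 0.041], 'finger_gap': 1.002}
```

View pics/top0.png

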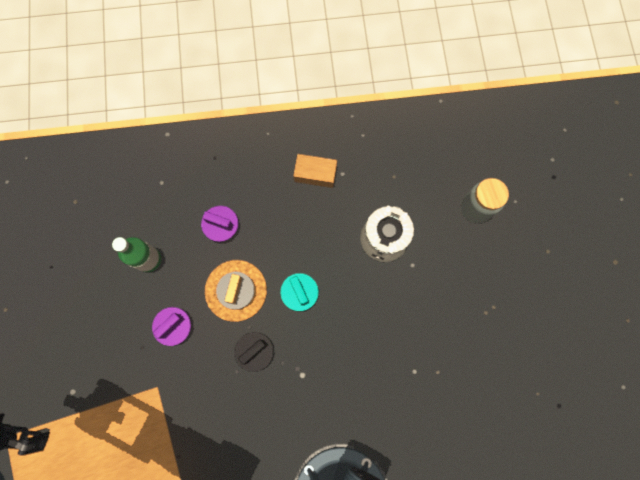

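View pics/scene0.png

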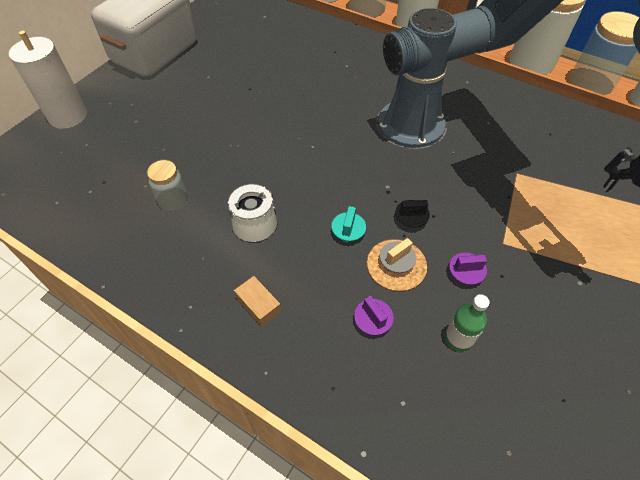

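Top view: the grey lid with a wooden bar sits on the trivet at (235,290). The lookalikes are purple (220,224) and (172,326), turquoise (299,292), and black (254,352). The mill is at (389,230), bottle (135,253), carton (316,170) and jar (490,195). I choose the grey one on cork and check it in a close crop.

Run:
```python
import cv2,numpy as np
a=cv2.imread("pics/scene0.png");b=cv2.imread("pics/top0.png")
def c(im,u,v): return cv2.resize(im[v-35:v+35,u-45:u+45],(400,311),interpolation=cv2.INTER_CUBIC)[:300]
# scale 4.444
cv2.imwrite("pics/crop1.png",np.vstack([np.hstack([c(b,235,290),c(b,389,230)]),np.hstack([c(a,398,260),c(a,252,210)])]))
```

```text
(no output)
```

View pics/crop1.png

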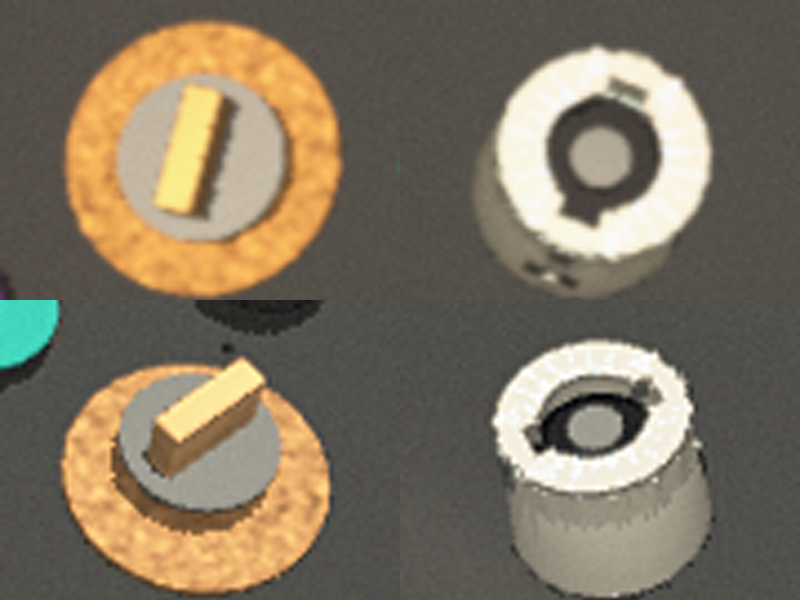

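The crop confirms it: the grey lid with a wooden bar is in the middle of the cork. In the top crop, the mill's slots are near crop positions (628,92) and (580,213). Next I measure by fitting in both cameras.

```bash
cat > h.py <<'E'
import cv2,numpy as np
from scipy.optimize import least_squares
from station import manip
def ray(cam,uv,z):
    c=manip.camera_info(cam);R=np.array(c["R"]);t=np.array(c["t"]);uv=np.atleast_2d(uv).astype(float)
    d=np.c_[(uv[:,0]-c["cx"])/c["fx"],(uv[:,1]-c["cy"])/c["fy"],np.ones(len(uv))]@R
    o=-R.T@t; return (o+d*((z-o[2])/d[:,2])[:,None])[:,:2]
def proj(cam,X):
    c=manip.camera_info(cam);p=np.atleast_2d(X)@np.array(c["R"]).T+np.array(c["t"]);return np.c_[p[:,0]/p[:,2]*c["fx"]+c["cx"],p[:,1]/p[:,2]*c["fy"]+c["cy"]]
def blob(mask,u,v):
    n,l,s,ce=cv2.connectedComponentsWithStats(mask.astype(np.uint8))
    k=min((k for k in range(1,n) if s[k,4]>25),key=lambda k:np.hypot(*(ce[k]-[u,v])))
    c=max(cv2.findContours((l==k).astype(np.uint8),cv2.RETR_EXTERNAL,cv2.CHAIN_APPROX_NONE)[0],key=len)[:,0]
    return c,s[k,4]
def circ(P):
    r=least_squares(lambda p:np.hypot(*(P-p[:2]).T)-p[2],[*P.mean(0),.05],loss='soft_l1',f_scale=.001).x
    return r
E
python3 - <<'E'
from h import *
for cam,l,m in(("top",(235,290),(389,230)),("scene",(398,260),(252,205))):
    im=cv2.imread(f"pics/{cam}0.png");hsv=cv2.cvtColor(im,cv2.COLOR_BGR2HSV).astype(int);H,S,V=hsv[...,0],hsv[...,1],hsv[...,2]
    warm=(H>5)&(H<30)&(S>90)
    c,a=blob(warm&(V>80),*l);h=cv2.convexHull(c)[:,0];print(cam,"trivet",np.round(circ(ray(cam,h,.008)),4))
    roi=np.zeros(H.shape,bool);roi[l[1]-24:l[1]+22,l[0]-24:l[0]+24]=1
    c,a=blob(roi&(S<60)&(V>75),*l);h=cv2.convexHull(c)[:,0];print("flange",a,np.round(circ(ray(cam,h,.036)),4))
    c,a=blob(roi&(H>15)&(H<32)&(S>70)&(V>215),*l)
    P=ray(cam,c,.078)*1000;r=cv2.minAreaRect(P.astype(np.float32));print("bar",a,np.round(r[0],1),np.round(r[1],1),round(r[2],1))
    c,a=blob((V>190)&(S<60),*m);h=cv2.convexHull(c)[:,0];C=circ(ray(cam,h,.1));print("rim",a,np.round(C,4))
    roi[:]=0;roi[m[1]-9:m[1]+9,m[0]-10:m[0]+10]=1
    c,a=blob(roi&(V>95)&(V<185),*m);h=cv2.convexHull(c)[:,0];print("plate",a,np.round(circ(ray(cam,h,.09)),4))
# slot points clicked in the crops
s=4.444
for cam,o,pts in(("top",(389-45,230-35),[(228,92),(180,213)]),("scene",(252-45,210-35),[(248,88),(140,138)])):
    P=ray(cam,[(o[0]+x/s-.4,o[1]+y/s-.4) for x,y in pts],.1);d=P[1]-P[0];print(cam,"slots",np.round(P,4).tolist(),np.hypot(*d),np.degrees(np.arctan2(d[1],d[0])))
E
```

```text
top trivet [0.4877 0.1973 0.0762]
flange 679 [0.4838 0.1936 0.0432]
bar 821 [482.3 188.5] [108.2 105.1] 85.0
rim 1129 [ 0.5761 -0.1792  0.0547]
plate 162 [ 0.5764 -0.1795  0.0166]
scene trivet [0.4906 0.1989 0.0756]
flange 555 [0.4879 0.1957 0.0442]
bar 177 [486.4 194.4] [21.5 61.6] 70.0
rim 717 [ 0.5767 -0.1794  0.0541]
plate 98 [ 0.5773 -0.1787  0.0156]
top slots [[0.6066, -0.1968], [0.5457, -0.1631]] 0.06957131184758171 151.01561236880997
scene slots [[0.5443, -0.1644], [0.6057, -0.1941]] 0.0682574442151079 -25.853279891106318
```

Run:
```python
from h import *
def rect(cam,cx,cy,z,half=.07,n=300):
    im=cv2.imread(f"pics/{cam}0.png");g=np.linspace(-half,half,n);X,Y=np.meshgrid(cx+g,cy-g)
    p=proj(cam,np.c_[X.ravel(),Y.ravel(),np.full(n*n,z)]).astype(np.float32).reshape(n,n,2)
    return cv2.remap(im,p,None,cv2.INTER_CUBIC)
out=[]
for cam in("top","scene"):
    A=rect(cam,.488,.197,.078);B=rect(cam,.5767,-.179,.1)
    k=300/.14
    hsv=cv2.cvtColor(A,cv2.COLOR_BGR2HSV);c,a=blob((hsv[...,1]>70)&(hsv[...,0]<32)&(hsv[...,0]>15)&(hsv[...,2]>(200)),150,150)
    r=cv2.minAreaRect(c);b=cv2.boxPoints(r);e=max(b[1]-b[0],b[2]-b[1],key=lambda v:np.hypot(*v))
    print(cam,"bar c",.488+(r[0][0]-149.5)/k,.197-(r[0][1]-149.5)/k,"size mm",np.array(r[1])/k*1e3,"ang",np.degrees(np.arctan2(-e[1],e[0])))
    # slot angle: darkness at r=34..38 versus angle
    g=cv2.cvtColor(B,cv2.COLOR_BGR2GRAY).astype(float);pol=cv2.warpPolar(g,(60,720),(149.5,149.5),60/1000*k*1.0,cv2.WARP_POLAR_LINEAR)
    prof=pol[:,34:39].mean(1); 
    for c0 in(-27,153):
        i=(np.arange(-22,22.5,.5)+c0);w=np.clip(190-prof[((-i)*2).astype(int)%720],0,None);print("slot",c0,(w*i).sum()/w.sum(),w.max())
    cv2.drawContours(A,[b.astype(int)],0,(255,0,0),1);cv2.circle(B,(150,150),int(.0305*k),(0,0,255),1)
    for s in(1,-1):
        a=np.radians(-27);cv2.line(B,(150,150),(int(150+s*.04*k*np.cos(a)),int(150-s*.04*k*np.sin(a))),(0,255,0),1)
    out.append(np.hstack([A,B]))
cv2.imwrite("pics/rect.png",np.vstack(out))
```

```text
top bar c 0.48438418782552084 0.19481483561197918 size mm [67.77903239 20.89189072] ang -19.983105
slot -27 -29.639471153846152 75.6
slot 153 153.0711034766267 119.2
scene bar c 0.4866426534016927 0.19413701680501302 size mm [64.4570516  23.19967295] ang -19.025604
slot -27 -26.884475714934183 171.6
slot 153 153.02252901316302 101.4
```

View pics/rect.png

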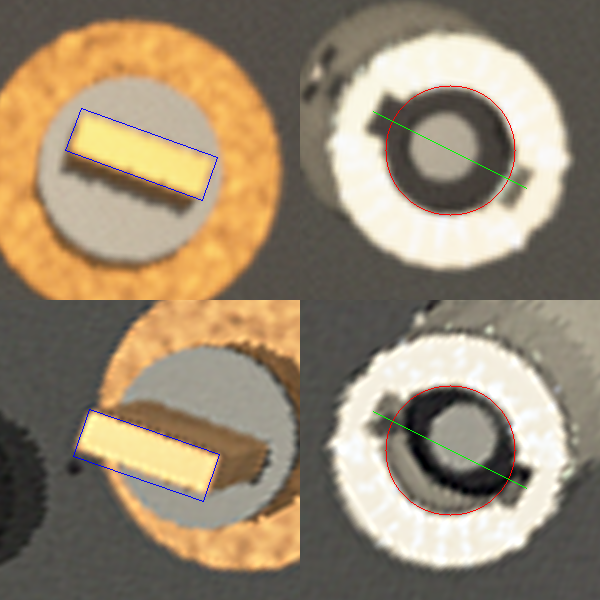

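```bash
python3 -m jog '[[[20,-32,0,0.5],[30,-48,0,0.5],[33,-53,0,0.5],[33,-53,0,0.5],[33,-53,0,0.5],[33,-53,0,0.5],[30,-48,0,0.5],[24,-39,0,0.6]]]' 60 40
python3 - <<'E'
from h import *
from scipy.optimize import minimize
for cam in("top","scene"):
    im=cv2.imread(f"pics/{cam}0.png");g0=cv2.cvtColor(im,cv2.COLOR_BGR2GRAY).astype(np.float32)
    q=np.linspace(-.046,.046,139);X,Y=np.meshgrid(q,q)
    p=proj(cam,np.c_[X.ravel()+.5767,Y.ravel()-.179,np.full(X.size,.1)]).astype(np.float32).reshape(*X.shape,2)
    g=cv2.remap(g0,p,None,cv2.INTER_LINEAR);ok=np.hypot(X,Y)<.045
    def cost(v,th):
        x,y,a=v;c,s=np.cos(a),np.sin(a);U=(X-x)*c+(Y-y)*s;W=-(X-x)*s+(Y-y)*c
        f=np.minimum(np.hypot(U,W)-.0305,np.maximum(abs(U)-.04,abs(W)-.011));m=1/(1+np.exp(f/.001))
        d=1/(1+np.exp((g-th)/10));return ((m-d)**2)[ok].sum()
    for th in(170,195):
        r=min((minimize(cost,[0,0,np.radians(a)],(th,),'Nelder-Mead',options=dict(initial_simplex=[[0,0,np.radians(a)],[.003,0,np.radians(a)],[0,.003,np.radians(a)],[0,0,np.radians(a+5)]])) for a in(-34,-28,-22)),key=lambda r:r.fun)
        print(cam,th,r.x[:2]+[.5767,-.179],np.degrees(r.x[2]),r.fun)
E
```

```text
t: 1.1
tcp_pos: [0.487, 0.1916, 0.4045]
tool_rot: [0.817, 0.577, -0.0, -0.0]
force: [0.3, 0.6, 0.2]
finger_gap: 0.602
top 170 [ 0.57621984 -0.17953229] -28.219828239725015 504.01346645231416
top 195 [ 0.57622169 -0.17954698] -28.29554125178862 132.3845462025604
scene 170 [ 0.57688935 -0.17911914] -28.024588802502066 204.17811458054177
scene 195 [ 0.57683112 -0.17913693] -28.018267745175805 184.3433438016984
```

```bash
python3 -m jog '[[[0,0,-20,0],[0,0,-30,0],[0,0,-35,0],[0,0,-35,0],[0,0,-30,0],[0,0,-20,0],[0,0,-14,0],[0,0,0,0]]]'
python3 - <<'E'
from h import *
for n in("top","scene"):
    cv2.imwrite(f"pics/{n}1.png",manip.snapshot(n)[:,:,::-1])
b=cv2.imread("pics/top1.png");a=cv2.imread("pics/scene1.png")
c=lambda im,u,v:cv2.resize(im[v-60:v+60,u-60:u+60],(400,400),interpolation=cv2.INTER_CUBIC)
cv2.imwrite("pics/c1.png",np.hstack([c(b,235,280),c(a,400,240)]))
E
```

```text
t: 2.1
tcp_pos: [0.4859, 0.1937, 0.2198]
tool_rot: [0.817, 0.577, -0.001, -0.0]
force: [-0.6, 0.4, 0.4]
finger_gap: 0.6
```

View pics/c1.png

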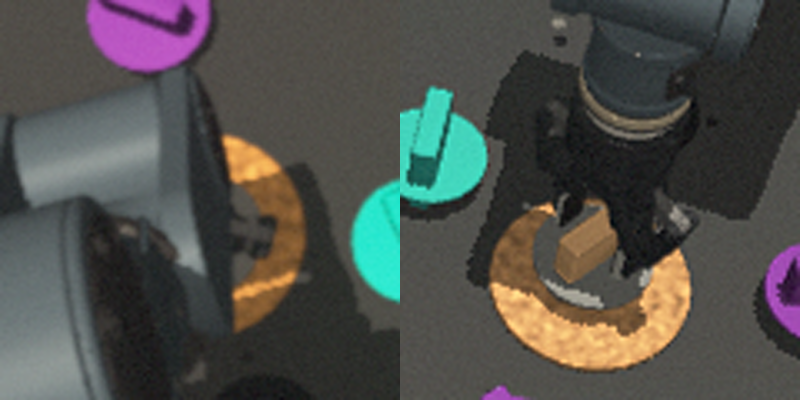

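The fingers straddle the wooden bar (around (590,245) in the right-hand crop). I'll close and lift.

```bash
python3 -m jog '[[[0,0,0,0],[0,0,0,0],[0,0,0,0],[0,0,0,0],[0,0,0,0],[0,0,0,0],[0,0,0,0],[0,0,0,0]]]' 0 90
python3 -m jog '[[[0,0,5,0],[0,0,10,0],[0,0,20,0],[0,0,30,0],[0,0,35,0],[0,0,30,0],[0,0,15,0],[0,0,0,0]]]'
```

```text
t: 3.2
tcp_pos: [0.4865, 0.1939, 0.2217]
tool_rot: [0.817, 0.577, 0.001, 0.0]
force: [-0.0, 0.7, 6.1]
finger_gap: 0.22
t: 4.2
tcp_pos: [0.4861, 0.1938, 0.3665]
tool_rot: [0.817, 0.577, 0.001, 0.0]
force: [-0.0, 1.2, -1.6]
finger_gap: 0.217
```

```bash
python3 -m jog '[[[7,-28,0,-1],[12,-50,0,-1.1],[14,-57,0,-1.1],[14,-57,0,-1.1],[14,-57,0,-1.1],[14,-57,0,-1.1],[10,-44,0,-1.1],[5.5,-23,0,-1]]]'
python3 -m jog '[[[0,0,-5,0],[0,0,-10,0],[0,0,-7,0],[0,0,0,0],[0,0,0,0],[0,0,0,0],[0,0,0,0],[0,0,0,0]]]'
python3 - <<'E'
from h import *
s=manip.sense();q=s["tool_rot"];print(s["tcp_pos"],2*np.degrees(np.arctan2(q[1],q[0])),s["force"],s["ft_torque"])
for n in("top","scene"):
    cv2.imwrite(f"pics/{n}2.png",manip.snapshot(n)[:,:,::-1])
b=cv2.imread("pics/top2.png");a=cv2.imread("pics/scene2.png")
c=lambda im,u,v:cv2.resize(im[v-50:v+50,u-50:u+50],(400,400),interpolation=cv2.INTER_CUBIC)
cv2.imwrite("pics/c2.png",np.hstack([c(b,389,220),c(a,252,190)]))
E
```

```text
t: 5.2
tcp_pos: [0.5766, -0.1816, 0.3638]
tool_rot: [0.858, 0.513, -0.001, -0.001]
force: [0.5, 1.2, -1.5]
finger_gap: 0.219
t: 6.2
tcp_pos: [0.5766, -0.1793, 0.3439]
tool_rot: [0.858, 0.514, 0.0, 0.0]
force: [0.3, 0.2, -2.5]
finger_gap: 0.218
[ 0.57662161 -0.17931472  0.34390035] 61.89832833806637 [ 0.27601451  0.16433814 -2.50146566] [-0.0365518   0.01366179  0.02759721]
```

View pics/c2.png

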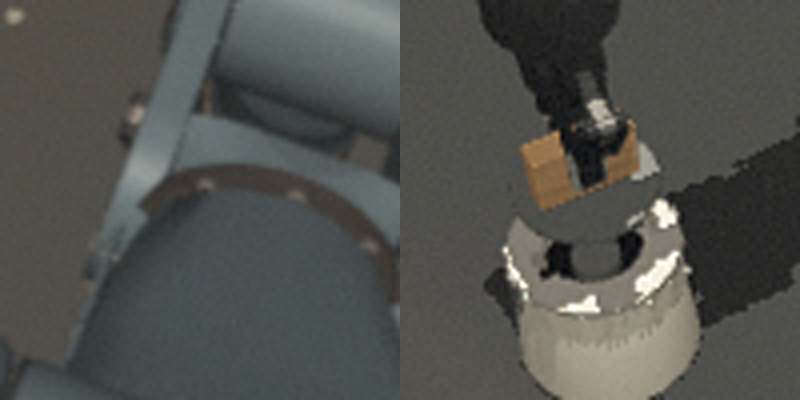

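The lid is held level over the mill, with the mouth visible beneath it around (595,255) in the right-hand crop; the top camera is blocked by the arm. I'll overlay the predicted model to check the lid's offset in the hand.

Run:
```python
from h import *
im=cv2.imread("pics/scene2.png");u0,v0,w,h,k=210,140,90,75,8
A=cv2.resize(im[v0:v0+h,u0:u0+w],None,fx=k,fy=k,interpolation=cv2.INTER_CUBIC)
A=np.clip(255*(A/255.)**.6,0,255).astype(np.uint8)
def draw(P,col): 
    p=((proj("scene",P)-[u0,v0]+.5)*k).astype(int);cv2.polylines(A,[p.reshape(-1,1,2)],True,col,1)
x,y,z,a=.5768,-.1791,.1532,np.radians(-28.1)   # scene-camera bias of the mill
R=np.array([[np.cos(a),-np.sin(a)],[np.sin(a),np.cos(a)]])
t=np.linspace(0,2*np.pi,90,endpoint=False);ci=np.c_[np.cos(t),np.sin(t)]
def lay(xy,zz): return np.c_[xy@R.T+[x,y],np.full(len(xy),zz)]
box=np.array([[-1,-1],[1,-1],[1,1],[-1,1]])*[.033,.01]
draw(lay(box,z+.047),(0,255,0));draw(lay(box,z+.005),(0,255,0));draw(lay(ci*.045,z+.005),(255,255,0));draw(lay(ci*.045,z),(255,255,0))
draw(lay(ci*.0305,.1),(0,0,255))
cv2.imwrite("pics/ov.png",A)
```

```text
(no output)
```

View pics/ov.png

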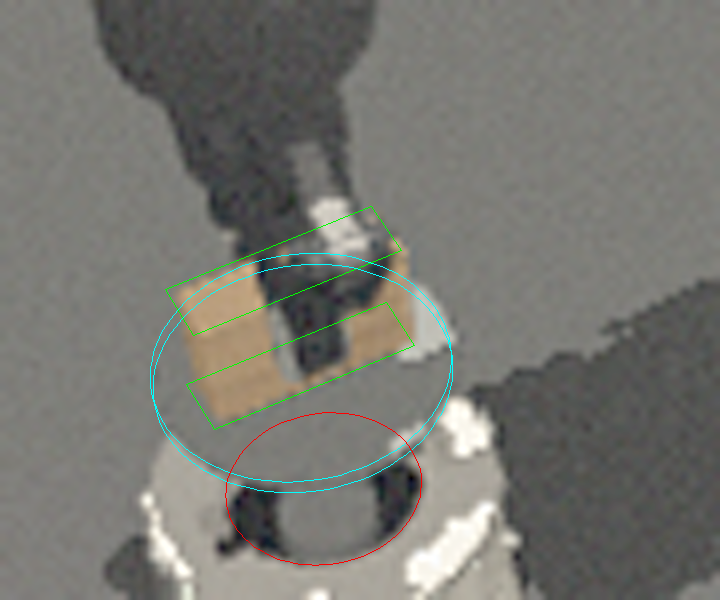

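Run:
```python
from h import *
im=cv2.imread("pics/scene2.png");u0,v0,w,h,k=210,140,90,75,8
A=cv2.resize(im[v0:v0+h,u0:u0+w],None,fx=k,fy=k,interpolation=cv2.INTER_LINEAR).astype(int)
o=(A[...,2]-A[...,0])>28
yy,xx=np.mgrid[:h*k,:w*k];reg=((xx<250)&(yy>240))|((xx>350)&(yy>285)&(xx<480));reg&=yy<470
a=np.radians(-28.1);e=np.array([np.cos(a),np.sin(a)]);n=np.array([-e[1],e[0]])
best=[]
for s in np.arange(-6,6.1,.5):
  for p in np.arange(-3,3.1,1):
    for z in np.arange(.147,.160,.001):
      c=np.array([.5768,-.1791])+e*s/1e3+n*p/1e3
      P=np.array([[*(c+e*i*.033+n*j*.01),z+q] for i in(-1,1) for j in(-1,1) for q in(.005,.047)])
      m=np.zeros(o.shape,np.uint8);cv2.fillConvexPoly(m,cv2.convexHull(((proj("scene",P)-[u0,v0]+.5)*k).astype(np.int32)),1)
      best.append((((m>0)!=o)[reg].sum(),s,p,round(z,3)))
best.sort();print(o[reg].sum(),best[:6]);print([b for b in best if b[2]==0][:4])
```

```text
12669 [(np.int64(1633), np.float64(-3.0), np.float64(-3.0), np.float64(0.15)), (np.int64(1639), np.float64(-3.5), np.float64(-3.0), np.float64(0.15)), (np.int64(1640), np.float64(-3.0), np.float64(-2.0), np.float64(0.151)), (np.int64(1682), np.float64(-3.0), np.float64(-2.0), np.float64(0.152)), (np.int64(1697), np.float64(-2.5), np.float64(-1.0), np.float64(0.153)), (np.int64(1703), np.float64(-2.5), np.float64(-2.0), np.float64(0.152))]
[(np.int64(1735), np.float64(-2.5), np.float64(0.0), np.float64(0.153)), (np.int64(1762), np.float64(-2.0), np.float64(0.0), np.float64(0.154)), (np.int64(1775), np.float64(-2.5), np.float64(0.0), np.float64(0.154)), (np.int64(1792), np.float64(-2.5), np.float64(0.0), np.float64(0.152))]
```

```bash
python3 -m jog '[[[1.3,-0.7,-4,0],[0,0,-8,0],[0,0,-8,0],[0,0,-6,0],[0,0,-5,0],[0,0,-4,0],[0,0,0,0],[0,0,0,0]]]'
python3 - <<'E'
from h import *
s=manip.sense();print(s["tcp_pos"],s["force"],s["ft_torque"])
im=manip.snapshot("scene")[:,:,::-1];cv2.imwrite("pics/scene3.png",im)
u0,v0,w,h,k=210,150,90,75,8
A=cv2.resize(im[v0:v0+h,u0:u0+w],None,fx=k,fy=k,interpolation=cv2.INTER_CUBIC)
A=np.clip(255*(A/255.)**.6,0,255).astype(np.uint8)
def draw(P,col): 
    p=((proj("scene",P)-[u0,v0]+.5)*k).astype(int);cv2.polylines(A,[p.reshape(-1,1,2)],True,col,1)
a=np.radians(-28.1);e=np.array([np.cos(a),np.sin(a)]);R=np.array([[e[0],-e[1]],[e[1],e[0]]])
c=np.array([.5768,-.1791]);z=s["tcp_pos"][2]-.1907
t=np.linspace(0,2*np.pi,90,endpoint=False);ci=np.c_[np.cos(t),np.sin(t)]
def lay(xy,zz): return np.c_[xy@R.T+c,np.full(len(xy),zz)]
box=np.array([[-1,-1],[1,-1],[1,1],[-1,1]])*[.033,.01]
draw(lay(box,z+.047),(0,255,0));draw(lay(ci*.045,z+.005),(255,255,0));draw(lay(ci*.045,z),(255,255,0));draw(lay(ci*.0543,.1),(0,0,255))
cv2.imwrite("pics/ov3.png",A)
E
```

```text
t: 7.3
tcp_pos: [0.578, -0.18, 0.3089]
tool_rot: [0.858, 0.514, 0.0, 0.0]
force: [-0.4, -1.0, -1.4]
finger_gap: 0.22
[ 0.57802954 -0.17999674  0.30893439] [-0.4025831  -0.95052248 -1.43778176] [ 0.00559246  0.04044418 -0.02122081]
```

View pics/ov3.png

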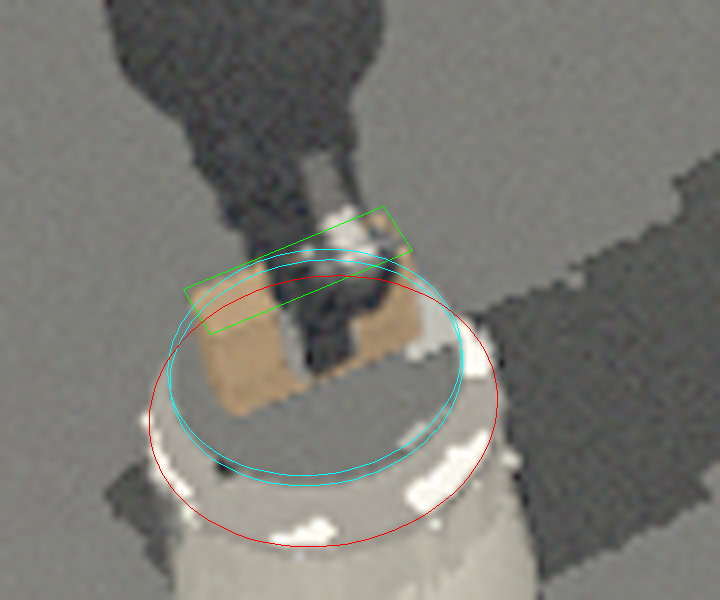

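The overlay shows the flange outline within about 1 mm of concentric with the mouth, and the left slot corner shows at (222,466). I'll lower it into the slots and watch the forces.

```bash
python3 -m jog '[[[0,0,-2,0],[0,0,-2,0],[0,0,-2,0],[0,0,-1,0],[0,0,0,0],[0,0,0,0],[0,0,0,0],[0,0,0,0]]]'
```

```text
t: 8.35
tcp_pos: [0.5779, -0.18, 0.3018]
tool_rot: [0.858, 0.514, 0.0, 0.0]
force: [-0.6, -0.1, 3.2]
finger_gap: 0.218
```

```bash
python3 -m jog '[[[0,0,-2,0],[0,0,-2,0],[0,0,-2,0],[0,0,-1,0],[0,0,0,0],[0,0,0,0],[0,0,0,0],[0,0,0,0]]]'
```

```text
t: 9.35
tcp_pos: [0.5779, -0.18, 0.2951]
tool_rot: [0.858, 0.514, 0.0, 0.0]
force: [-1.9, 0.0, 5.4]
finger_gap: 0.217
```

```bash
python3 -m jog '[[[0,0,-1.5,0],[0,0,-1.5,0],[0,0,-1,0],[0,0,-1,0],[0,0,-0.5,0],[0,0,-0.5,0],[0,0,0,0],[0,0,0,0]]]'
```

```text
t: 10.35
tcp_pos: [0.5779, -0.1799, 0.2908]
tool_rot: [0.858, 0.514, 0.0, 0.0]
force: [-5.4, 1.9, 14.8]
finger_gap: 0.218
```

Flush: 16 N total, and the TCP height matches the prediction. There is a small side load, so I'll ease it off, press a bit more and start the twist.

```bash
python3 -m jog '[[[-0.4,0.2,-0.5,0],[-0.3,0.2,-0.5,0],[0,0,-0.5,0],[0,0,0,-2],[0,0,0,-3],[0,0,0,-5],[0,0,0,-5],[0,0,0,0]]]'; python3 -c "
from h import *
s=manip.sense();print(s['tcp_pos'],s['force'],s['ft_torque'],2*np.degrees(np.arctan2(s['tool_rot'][1],s['tool_rot'][0])))"
```

```text
t: 11.35
tcp_pos: [0.5778, -0.1803, 0.2907]
tool_rot: [0.917, 0.398, 0.001, 0.002]
force: [-5.2, 0.5, 20.8]
finger_gap: 0.218
[ 0.57782734 -0.18034658  0.29071776] [-5.20199867  0.47293664 20.82735942] [ 0.20104402  0.96827581 -0.08464455] 46.91883169227704
```

```bash
python3 -m jog '[[[-0.2,-0.1,0,-4],[-0.2,-0.1,0,-4],[-0.2,-0.1,0,-4],[-0.2,-0.1,0,-4],[-0.2,0,0,-4],[0,0,0,-4],[0,0,0,0],[0,0,0,0]]]'; python3 -c "
from h import *
s=manip.sense();print(s['tcp_pos'],s['force'],s['ft_torque'],2*np.degrees(np.arctan2(s['tool_rot'][1],s['tool_rot'][0])))
im=manip.snapshot('scene')[:,:,::-1];cv2.imwrite('pics/scene4.png',im)
cv2.imwrite('pics/c4.png',cv2.resize(im[140:230,200:310],None,fx=6,fy=6,interpolation=cv2.INTER_CUBIC))"
```

```text
t: 12.35
tcp_pos: [0.5768, -0.181, 0.2907]
tool_rot: [0.98, 0.199, 0.001, 0.002]
force: [-5.0, -1.3, 19.8]
finger_gap: 0.217
[ 0.57679522 -0.18098852  0.29071415] [-4.97755556 -1.32126522 19.81392522] [-0.00244794  0.99787177  0.1753431 ] 22.976256104273908
```

View pics/c4.png

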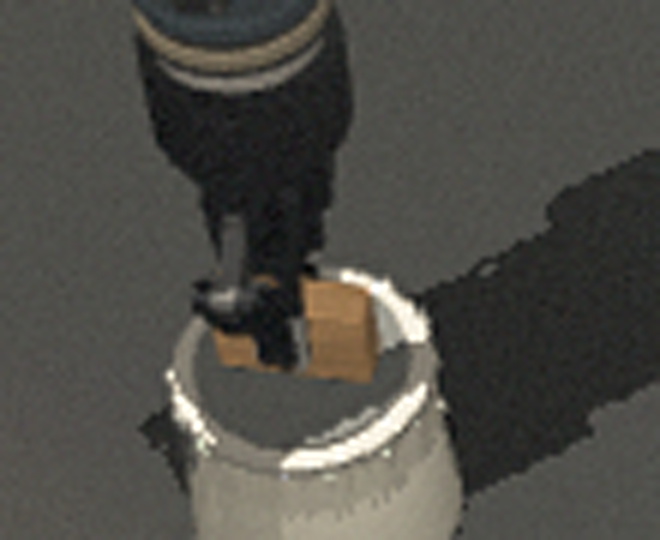

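The lid sits flush and turns with the bar, and the torque is now resisting. I'll keep twisting.

```bash
python3 -m jog '[[[-0.2,0,0,-5],[-0.2,0,0,-5],[-0.2,0,0,-5],[-0.2,0,0,-5],[0,0,0,-5],[0,0,0,-5],[0,0,0,-4],[0,0,0,0]]]'; python3 -c "
from h import *
s=manip.sense();print(s['tcp_pos'],s['force'],s['ft_torque'],2*np.degrees(np.arctan2(s['tool_rot'][1],s['tool_rot'][0])))"
```

```text
t: 13.4
tcp_pos: [0.5758, -0.181, 0.2907]
tool_rot: [0.995, -0.096, 0.001, 0.002]
force: [-6.3, -0.7, 20.5]
finger_gap: 0.216
[ 0.57580971 -0.18101068  0.29074285] [-6.31012774 -0.65996568 20.45441866] [-0.01253997  1.21092767  0.09138508] -10.997928972628621
```

```bash
python3 -m jog '[[[0,0,0,-1],[0,0,0,-1],[0,0,0,-1],[0,0,0,-1],[0,0,0,-1],[0,0,0,-1],[0,0,0,0],[0,0,0,0]]]'; python3 -c "
from h import *
s=manip.sense();print(s['tcp_pos'],s['force'],s['ft_torque'],2*np.degrees(np.arctan2(s['tool_rot'][1],s['tool_rot'][0])))"
```

```text
t: 14.4
tcp_pos: [0.5758, -0.1808, 0.2907]
tool_rot: [0.989, -0.145, 0.001, 0.002]
force: [-5.9, -0.8, 21.3]
finger_gap: 0.217
[ 0.57575324 -0.18082801  0.29072251] [-5.92670997 -0.7745529  21.29303104] [0.04120828 1.17060326 1.25690298] -16.69266052649208
```

The torque jumped from 0.09 to 1.26 N m, so it is at the stop. I'll hold for a second and check by eye.

```bash
python3 -m jog '[[[0,0,0,0],[0,0,0,0],[0,0,0,0],[0,0,0,0],[0,0,0,0],[0,0,0,0],[0,0,0,0],[0,0,0,0]]]'; python3 -c "
from h import *
s=manip.sense();print(s['tcp_pos'],s['force'],s['ft_torque'],2*np.degrees(np.arctan2(s['tool_rot'][1],s['tool_rot'][0])))
im=manip.snapshot('scene')[:,:,::-1].copy();cv2.imwrite('pics/scene5.png',im)
u0,v0,k=200,140,6
A=cv2.resize(im[v0:230,u0:310],None,fx=k,fy=k,interpolation=cv2.INTER_CUBIC);A=np.clip(255*(A/255.)**.6,0,255).astype(np.uint8)
for d,col in((-104.9,(0,255,0)),):
    a=np.radians(d);e=np.array([np.cos(a),np.sin(a)]);n=np.array([-e[1],e[0]]);c=np.array([.5768,-.1791])
    for z in(.105,.147):
        P=np.array([[*(c+e*i*.033+n*j*.01),z] for i,j in((-1,-1),(1,-1),(1,1),(-1,1))])
        cv2.polylines(A,[((proj('scene',P)-[u0,v0]+.5)*k).astype(int).reshape(-1,1,2)],True,col,1)
t=np.linspace(0,6.28,90);P=np.c_[c[0]+.045*np.cos(t),c[1]+.045*np.sin(t),0*t+.105]
cv2.polylines(A,[((proj('scene',P)-[u0,v0]+.5)*k).astype(int).reshape(-1,1,2)],True,(255,255,0),1)
cv2.imwrite('pics/c5.png',A)"
```

```text
t: 15.4
tcp_pos: [0.5758, -0.1808, 0.2907]
tool_rot: [0.989, -0.145, 0.001, 0.002]
force: [-5.8, -1.1, 20.9]
finger_gap: 0.218
[ 0.57575289 -0.18083604  0.29072188] [-5.76865804 -1.09190901 20.88821182] [0.05282179 1.08143445 1.32195266] -16.692699199448533
```

View pics/c5.png

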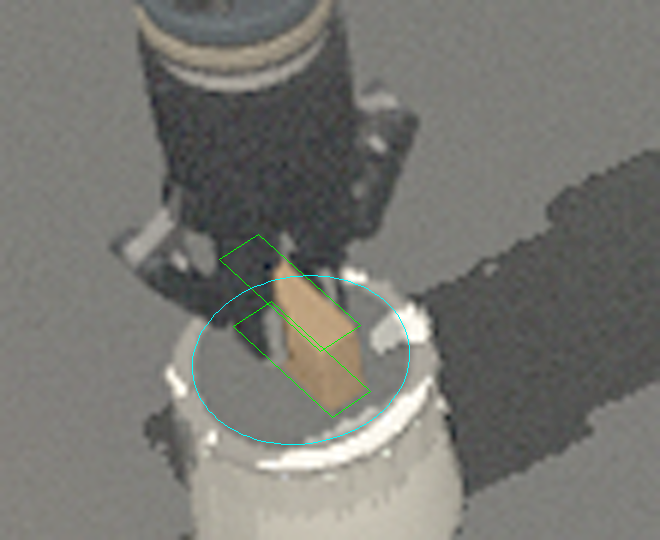

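The bar lies along the predicted stop angle, the flange is flush and the readings are steady. The rest of the scene was never approached. Handing in.

```bash
python3 -c "
import cv2,numpy as np
a=cv2.imread('pics/scene0.png').astype(int);b=cv2.imread('pics/scene5.png').astype(int)
for n,(u,v) in dict(jar=(166,185),carton=(257,300),soap=(467,325)).items(): print(n,abs(a-b)[v-28:v+28,u-25:u+25].mean())
from station import manip
manip.sign_off()"
```

```text
jar 2.361904761904762
carton 2.294642857142857
soap 2.425595238095238
the job is handed in; nothing more can be done
```

The lid is on the mill, pressed flush and turned clockwise to its stop, and the gripper is still holding it at 90 N. I handed the job in at about 15.5 s of the 45 s; no verdict was reported.

**What I did:** I picked the grey lid off the trivet by its wooden bar and lined the bar up with the slots, at about -28° in the world frame. I then pushed it down against the spring and twisted it until it stopped.

**Last checks:**
- **Flush:** during the one-second hold the tool height stayed at 0.2907 m, as predicted for flush. The push was about 21 N, against about 11 N from the spring.
- **At the stop:** the resisting torque jumped from 0.09 to about 1.3 N m. The tool had turned 78.6° by then, against a nominal 76.8°; I put the extra down to give in the grip and arm. In the picture, the bar lies close to the predicted stop angle.
- **Bystanders:** image patches around the jar, carton and bottle differ from the start by only about 2.4 grey levels, which I took as noise.

**What disagreed:**
- Estimates of where the lid sat along the bar differed by up to about 4 mm. I used a 1.5 mm correction.
- A steady side force of about 6 N remained during the twist and the hold.
- The first torque reading in the twist was slightly negative (-0.08 N m), where I expected resistance.

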